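# Fit the crank to the chip clamp and close it

### The job

Swing the yellow dust cover of the chip clamp well aside (a quarter turn or so) (it has a black peg to push), put the loose crank all the way down on the brass square spindle, then turn the crank counter-clockwise (seen from above) until the red clamp bar lies straight over the middle of the orange chip. Turn the bar only by means of the crank, do not knock the little lamp beside the clamp (choose which way round the crank goes on so that it can swing past), disturb nothing else on the bench, and leave the crank in place.

Things in the scene. Friction and masses are not known exactly. Their poses are not given: they have to be found in the camera images.
- stage: The chip clamp: fixed white block with a blue band, 120 (its x) by 270 (its y) by 34 mm high, spanning y -145 to +125 mm. Origin on the bench under the spindle's axis; +y points from the spindle to the orange chip, -y to the cover's post. Its place and yaw vary.
- chip_mid (a point): Middle of the top of the orange chip held in the clamp (42 wide by 52 mm along the clamp's y), 36 mm above the bench, 78 mm from the spindle's axis.
- spindle (a joint): Turn of spindle and red bar, rad: 0 = bar over the chip's middle, along the clamp's +y; starts -1.5 to -0.8 (bar towards the clamp's +x side); grows counter-clockwise seen from above; limits -1.8 and 0.6. Friction 0.08 N m: it stays where it is left.
- seat (a point): On the spindle's axis, on the round shoulder (30 mm across) on which the crank's hub must rest, 48 mm above the bench. Turns with the spindle; y points along the red bar. The brass square is 16 mm wide, sides parallel to this x and y, and rises 30 mm from here to 78 mm above the bench; its last 5 mm taper to 9 mm. The upright axis is z.
- bar_end (a point): Outer end of the top of the red clamp bar (12 mm wide, 39 to 46 mm above the bench), 84 mm from the spindle's axis.
- drive: Bearing ring of the spindle, with all that it carries (spindle and red bar, not the crank); origin on the axis at bench height. Not to be pushed with the fingers.
- cover (a joint): Swing of the yellow dust cover about its upright post, rad: 0 = disc right over the spindle (starts 0 to 0.12); grows counter-clockwise seen from above, the disc moving to the clamp's -x side. Limit 1.9, friction 0.05 N m: it stays where left. A flat arm, 84 to 90 mm above the bench, reaching 136 mm from the pivot.
- cover_pivot (a point): Axis of the cover on top of its post (28 mm across, at the clamp's y -115 mm), 90 mm above the bench.
- cover_peg (a point): Middle of the upright black peg on the cover (12 mm across, 90 to 117 mm above the bench; this point at 104 mm), 75 mm from the pivot: push it sideways to swing the cover.
- crank_hub (a point): The loose aluminium crank (about 160 g) stands upright on the bench. This is the centre of its square hub, 36 by 36 mm, 34 mm high (half-way up, 17 mm above the underside), bored right through 17.6 mm square, sides parallel to this x and y; z up; x points along the arm to the handle. Seated, it lies 17 mm above seat, with about 0.1 rad of play.
- crank_handle (a point): Middle of the crank's upright black handle, 16 mm across, 34 to 69 mm above the hub's underside, 80 mm from the hub's axis. The arm is 14 mm wide, 26 to 34 mm above the hub's underside.
- crank: The same crank; origin at the centre of the hub's underside.
- lamp: Small fixed lamp; origin on the bench under its centre; stem 14 mm, foot 48 mm across. It stands 93 to 108 mm from the spindle's axis on the clamp's +x or -x side, a little towards the chip.
- lamp_head (a point): Middle of the lamp's grey head, 36 mm across, 82 to 111 mm above the bench: the crank's handle cannot pass it.
- dish: Low closed glass dish, 48 mm across, 13 mm high, across the clamp from the lamp; origin under its centre. Leave it alone.
- bottle: Amber bottle, 48 mm across, 78 mm high; origin under its centre. Leave it alone. Bottle, jar and crank change places.
- jar: White jar with blue cap, 56 mm across, 60 mm high; origin under its centre. Leave it alone.
- tub: Yellow lidded tub, 104 mm across, 69 mm high; origin under its centre. Leave it alone.
- tipbox: Green box, 84 (its x) by 124 by 57 mm high; origin under its centre. Leave it alone.
- pipette: Black and yellow pipette lying along its y, about 280 mm long, 24 mm high; origin on the bench near its middle. Leave it alone.
- spare_chip: Spare orange chip lying on the bench, 50 by 30 by 6 mm; origin under its centre. Leave it alone.

How it is judged:
On the way, in this order (a step that is already met when the one before it is completed fails the run):
1. the dust cover is swung well aside (value of joint cover above 1.1 rad), for 0.2 s.
2. the crank is fully down on the spindle while the bar is still away from the chip (horizontal distance between crank_hub and seat below 0.004 m and z of crank_hub in the frame of seat below 0.02 m and angle between crank_hub's own z axis and vertical below 0.08 rad and value of joint spindle below -0.4 rad), for 0.2 s.
3. the bar is turned to the middle of the chip (value of joint spindle between -0.14 and 0.14 rad), for 0.2 s.
At the end, for the whole second after the job is handed in: The crank sits fully down on the spindle (hub within 4 mm of the axis, within 3 mm of the shoulder, tilted under 0.08 rad), the red bar is within 0.14 rad of the chip's middle line, the cover is open by more than 1.1 rad, and all is still and released (all of step 3 and horizontal distance between crank_hub and seat below 0.004 m and z of crank_hub in the frame of seat below 0.02 m and angle between crank_hub's own z axis and vertical below 0.08 rad and value of joint cover above 1.1 rad and linear speed of crank below 0.02 m/s and velocity of joint spindle between -0.05 and 0.05 rad/s); the robot touches nothing.
It fails at once if a bystander is moved more than 25 mm (distance of any of dish, bottle, jar, tub, tipbox, pipette, spare_chip from where it was at the start of the episode above 0.025 m).
It fails at once if the lamp is struck or pushed (contact force between lamp and anything else above 4 N).
It fails at once if the spindle or its bar is pushed with the fingers instead of the crank (contact force between any of the fingers, the arm and drive above 3 N).
It also fails if it takes over 70 s, if anything falls off the work surface, if the arm or the gripper's body presses on something with over 40 N, if the wrist force passes 120 N, or if a joint passes its speed limit or range.

### The arm

A 6-joint arm with a two-finger parallel gripper is mounted at the origin on the work surface. World frame = base frame: x ahead of the robot, y to its left, z up, the work surface at z = 0. Lengths are in m, angles in rad, forces in N, time in s.
With the tool pointing down it reaches from about 0.425 to 0.95 m from the base axis. Payload 3.5 kg.
Tool frame: the origin (TCP) lies between the finger pads; the fingertips stand 14 mm ahead of it and the grasp point (between the pads) lies 5 mm behind it (ctrl.tip_extent is the distance from the TCP to the fingertips, in m); x points along the fingers, z is the direction in which the jaws open and shut, and the axes are right-handed (so a half turn about x gives the same grasp; the last joint's range is limited). The gripper opens to 85 mm and grips with 20 to 120 N. Pads are 22 mm wide; open, the fingers measure 114 mm over their backs; the gripper's body (76 mm by 85 mm) begins 54 mm behind the grasp point. The pads swing forward as they close: fully open they stand 13 mm farther back than shut.
Start: joints at [1.037, 0.286, 1.577, -0, 1.279, -0.15], TCP at [0.253, 0.626, 0.245] pointing down, gripper open.
Joint ranges: [-2.77, 2.77], [-0.9, 2.22], [0.21, 2.48], [-1.53, 4.67], [0.24, 2.81], [-2.84, 2.84]. Speed limits (rad/s): [2.79, 2.79, 3.14, 3.14, 3.14, 3.14].

### API

Orientations are given as a unit quaternion [x, y, z, w].
In Python, from plant import ctrl gives the robot as it stands.
- The arm moves only by the tool move_arm, never from a script. Its argument "commands" is one flat list of numbers, 4 for each row, row after row: the shift along the tool's x, y, z in units of 25 mm (1.0 is 25 mm), then the turn about the tool's x in units of 5 degrees (1.0 is 5 degrees). A call has 1 to 20 rows; each row shifts and turns the commanded pose from where the row before left it, along the tool's axes as they then stand; what a row does not reach is not made up. A row lasts 1/8 s, in which the tool goes at most 62.5 mm and 10.7 degrees, less where a joint would pass 70% of its speed; a pose out of reach is approached as far as the arm can. A call is refused whole if a number of a shift passes 1 or a number of a turn 1, either way. A call with a gripper value outside its range is refused whole. "jaw" is the finger opening in mm, from 0 to 85.4, set as the call begins (left out, the last holds). The fingers move at their own pace and stop on an object; "force" is the grip in N (left out, the last holds). Time passes only in rows, so rows that do not move let the fingers close. It gives the time, the measured TCP pose, the force and the opening at its end, in the units of the state.
- ctrl.get_state(): the state, without advancing time (a new reading comes with each control period).
- ctrl.read_camera(name): name is "scene" or "top"; returns the picture (400x640x3 uint8, red, green, blue); there is no depth.
- ctrl.get_calibration(name): a dict with "camera_matrix" (3x3 intrinsics, pixels), "camera_from_world" (4x4, takes a point from world to camera coordinates). Camera axes: x right, y down, z forward; pixel columns grow to the right and rows downward; lengths in m; the calibration is good to about 2 mm. A picture is of the moment at which its call begins. get_calibration takes no time and is no camera call.
- ctrl.sign_off(): hands the job in, once; it reports no verdict.
The state is a dict: "time": time; "qpos": joint angles; "dq": joint speeds; "joint_efforts": joint torques, N m; "eef_pos": TCP position; "tcp_rot": TCP orientation; "contact_force": force on the tool from outside, world axes, zero at the start; "wrist_torque": the same for the moment, N m; "opening": opening from 0.0 (shut) to 1.0 (fully open).
Only numpy, scipy, OpenCV 4.12 (cv2) and the standard library are available. Lean on these libraries where they do the work, as an engineer would, in place of code of your own. Each camera call takes 0.05 s, during which the arm holds its last target.

## Working session

There is one attempt and no reset: what is moved stays moved. The work goes in short steps, Python scripts to look and compute and a tool call to move; the robot and the scene stay as the last step left them, time stands still between calls to the robot, and variables do not carry over. Pictures are saved under pics/ and viewed, and the job is handed in when it is done.

Besides the shell and the picture viewer there is one more tool, called after "Request:" by a JSON object that holds its "method" and its "body". move_arm: Moves the arm, as the interface text tells. Its arguments: {"type":"object","properties":{"commands":{"type":"array"},"jaw":{"type":"number"},"force":{"type":"number"}},"required":["commands"]}

```bash
ls; mkdir -p pics; python3 - <<'E'
from plant import ctrl
import cv2
for n in("scene","top"):
    im=ctrl.read_camera(n); cv2.imwrite(f"pics/{n}0.png",im[:,:,::-1])
    c=ctrl.get_calibration(n); print(n,c)
s=ctrl.get_state();print(s)
E
```

```text
pics
scene {'camera_matrix': array([[479.85754664,   0.        , 333.06239242],
       [  0.        , 479.85754664, 203.38415735],
       [  0.        ,   0.        ,   1.        ]]), 'camera_from_world': array([[-0.74363574,  0.66856482,  0.00519398,  0.35702747],
       [ 0.55649418,  0.62324951, -0.54943087, -0.25323319],
       [-0.37056729, -0.40568601, -0.83552304,  1.51750783],
       [ 0.        ,  0.        ,  0.        ,  1.        ]])}
top {'camera_matrix': array([[399.99681046,   0.        , 312.69533291],
       [  0.        , 399.99681046, 200.69673388],
       [  0.        ,   0.        ,   1.        ]]), 'camera_from_world': array([[-0.01028592, -0.99990698, -0.00895722,  0.04662253],
       [-0.98735318,  0.01157316, -0.15811312,  0.53721301],
       [ 0.15820208,  0.0072176 , -0.98738038,  0.98030864],
       [ 0.        ,  0.        ,  0.        ,  1.        ]])}
{'time': 0.1, 'qpos': array([ 1.03698977e+00,  2.87141632e-01,  1.57804332e+00, -5.95258809e-06,
        1.27859853e+00, -1.49986638e-01]), 'dq': array([ 0.00106057, -0.00434962, -0.0048226 , -0.00091714, -0.00072259,
        0.00068814]), 'joint_efforts': array([ 1.97269619e-04, -4.07293510e+01, -2.93700743e+01, -1.38706787e-04,
        3.41455489e-03, -8.02079597e-06]), 'eef_pos': array([0.25243682, 0.6254065 , 0.24403553]), 'tcp_rot': array([-0.39578826,  0.58688602,  0.39511987,  0.58548847]), 'contact_force': array([ 0.62952803, -1.0206157 ,  0.17647737]), 'wrist_torque': array([ 0.00739952, -0.06783698, -0.02286756]), 'opening': 1.0035121608125526}
```

View pics/scene0.png

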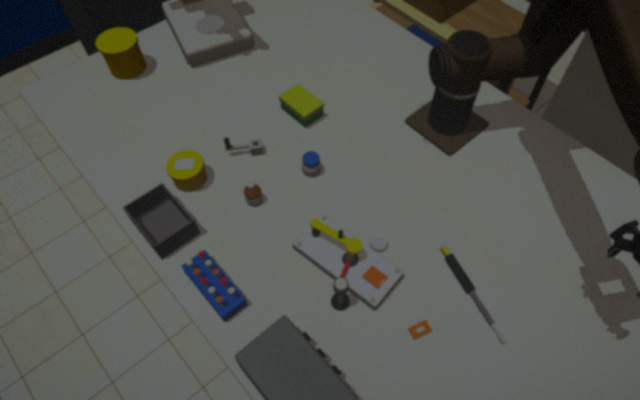

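View pics/top0.png

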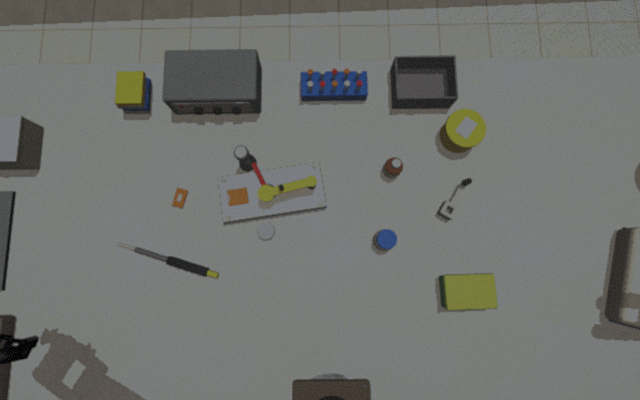

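The images show the stage around top (270,190), the crank at top (447,210) with its handle at (466,182), and the lamp near (242,155). I'll enlarge both views.

```bash
cat > h.py <<'E'
import numpy as np,cv2
from plant import ctrl
from scipy.spatial.transform import Rotation as R
C={n:ctrl.get_calibration(n) for n in("scene","top")}
def proj(n,p):
    c=C[n];q=c["camera_from_world"]@np.append(p,1);q=c["camera_matrix"]@q[:3];return q[:2]/q[2]
def ray(n,uv,z):
    c=C[n];T=c["camera_from_world"];d=np.linalg.inv(c["camera_matrix"])@np.array([uv[0],uv[1],1.])
    o=-T[:3,:3].T@T[:3,3];d=T[:3,:3].T@d;return o+d*(z-o[2])/d[2]
def crop(im,x0,y0,x1,y1,f,name):
    cv2.imwrite("pics/"+name,cv2.resize(np.clip(im[y0:y1,x0:x1,::-1].astype(float)*1.5,0,255).astype(np.uint8),None,fx=f,fy=f,interpolation=cv2.INTER_CUBIC))
E
python3 - <<'E'
from h import *
t=cv2.imread("pics/top0.png")[:,:,::-1];s=cv2.imread("pics/scene0.png")[:,:,::-1]
crop(t,210,135,335,227,6,"a.png")
crop(t,425,165,485,225,10,"b.png")
crop(s,285,205,410,310,5,"c.png")
crop(s,215,125,275,165,10,"d.png")
E
```

```text
(no output)
```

View pics/a.png

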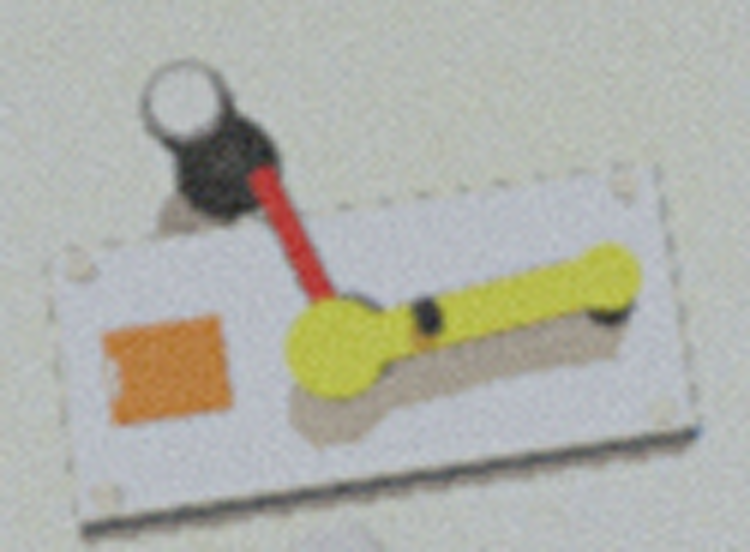

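View pics/b.png

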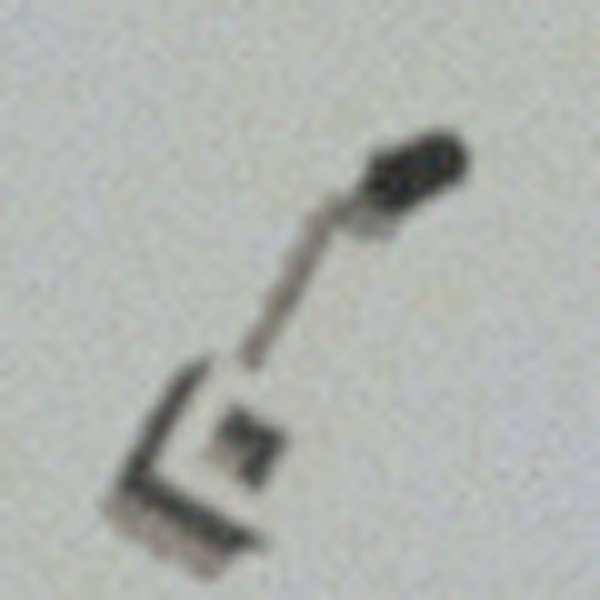

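View pics/c.png

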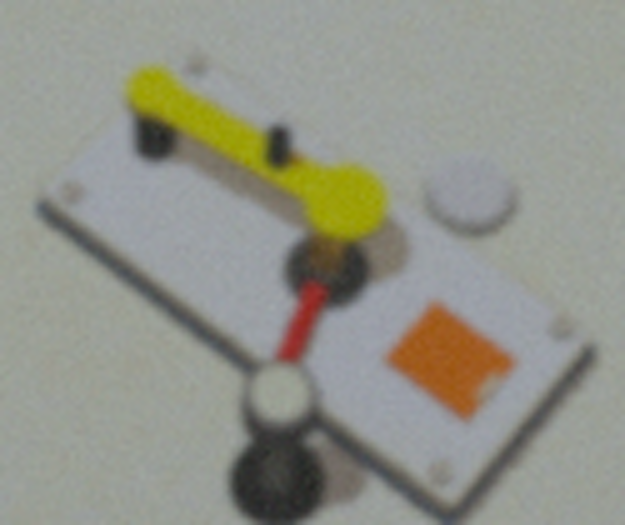

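View pics/d.png

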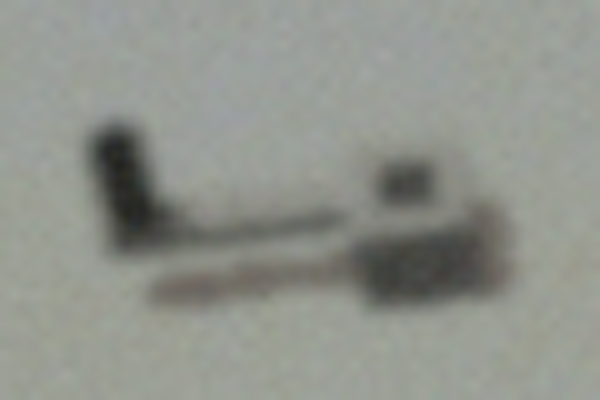

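```bash
python3 - <<'E'
from h import *
A=lambda u,v:(210+(u+.5)/6-.5,135+(v+.5)/6-.5)
B=lambda u,v:(425+(u+.5)/10-.5,165+(v+.5)/10-.5)
Cc=lambda u,v:(285+(u+.5)/5-.5,205+(v+.5)/5-.5)
D=lambda u,v:(215+(u+.5)/10-.5,125+(v+.5)/10-.5)
np.set_printoptions(precision=4,suppress=True)
def P(n,t,uv,z): print(n,ray(t,uv,z)[:2])
for n,u,z in [("chip",(168,370),.036),("corner TL",(50,258),.034),("TR",(655,165),.034),("BR",(698,430),.034),("BL",(85,525),.034),("barend",(262,172),.046),("pivot",(605,275),.09),("disc",(338,348),.09),("peg top",(428,315),.117),("lamp head",(185,103),.111)]:
    P(n,"top",A(*u),z)
for n,u,z in [("chip",(452,361),.036),("barend",(283,362),.046),("pivot",(152,90),.09),("disc",(346,200),.09),("pegtop",(279,130),.117),("lamp head",(281,395),.111),("corner L",(42,200),.034),("corner B",(452,512),.034),("corner R",(592,345),.034)]:
    P("s "+n,"scene",Cc(*u),z)
P("hub","top",B(250,447),.034);P("handle top","top",B(448,152),.069)
for n,u in [("hubL",(210,360)),("hubB",(140,465)),("hubR",(265,545))]:P(n,"top",B(*u),.034)
P("s hub","scene",D(407,183),.034);P("s handle top","scene",D(115,128),.069)
E
```

```text
chip [0.5527 0.2348]
corner TL [0.6031 0.2876]
TR [0.6414 0.0239]
BR [0.5243 0.0069]
BL [0.4863 0.2694]
barend [0.6373 0.1938]
pivot [0.5807 0.0455]
disc [0.5516 0.1547]
peg top [0.5596 0.1156]
lamp head [0.6497 0.2152]
s chip [0.5528 0.2358]
s barend [0.6188 0.1837]
s pivot [0.5816 0.0441]
s disc [0.5517 0.1549]
s pegtop [0.5604 0.1151]
s lamp head [0.6516 0.2163]
s corner L [0.6462 0.0299]
s corner B [0.6073 0.291 ]
s corner R [0.494  0.2756]
hub [ 0.5128 -0.3099]
handle top [ 0.582  -0.3523]
hubL [ 0.5355 -0.3011]
hubB [ 0.5085 -0.2815]
hubR [ 0.4875 -0.3121]
s hub [ 0.5126 -0.3098]
s handle top [ 0.5777 -0.3556]
```

```bash
python3 - <<'E'
from h import *
s=ctrl.get_state();M=R.from_quat(s["tcp_rot"]).as_matrix();print(M.round(3));print("yaw y",np.arctan2(M[1,1],M[0,1]),"yaw z",np.arctan2(M[1,2],M[0,2]))
E
```

```text
[[-0.001 -0.927  0.374]
 [-0.002  0.374  0.927]
 [-1.     0.    -0.002]]
yaw y 2.7577741066037875 yaw z 1.1869784770268246
```

Request:
{"method": "move_arm", "body": {"commands": [0,-1,-0.67,0,0,-1,-0.67,0,0,-1,-0.67,0,0,-1,-0.67,0,0,-1,-0.67,0,0,-1,-0.67,0,0,-1,-0.67,0,0,-1,-0.67,0,0,-1,-0.67,0,0,-1,-0.67,0,0,-1,-0.67,0,0,-1,-0.67,0,0,-1,-0.67,0,0,-1,-0.67,0,0,-1,-0.67,0,0,-1,-0.67,0,0,-1,-0.67,0,0,-1,-0.67,0,0,-1,-0.67,0,0,-1,-0.67,0], "jaw": 0, "force": 40}}

```text
time: 2.6
eef_pos: [0.591, 0.1272, 0.2447]
tcp_rot: [-0.395, 0.587, 0.396, 0.586]
contact_force: [0.8, 0.0, -0.3]
opening: -0.001
```

Request:
{"method": "move_arm", "body": {"commands": [0,0,0,1,0,0,0,1,0,0,0,1,0,0,0,1,0,0,0,1,0,0,0,1,0,0,0,1,0,0,0,1,0,0,0,1,0,0,0,1,0,0,0,1,0,0,0,1,0,0,0,1,0,0,0,1,0,0,0,1,0,0,0,1,0,0,0,1,0,0,0,1,0,0,0,1,0,0,0,1]}}

```text
time: 5.1
eef_pos: [0.5905, 0.128, 0.2446]
tcp_rot: [0.196, 0.68, -0.196, 0.679]
contact_force: [0.3, 0.6, 0.1]
opening: -0.004
```

Request:
{"method": "move_arm", "body": {"commands": [0.5,0,0,1,0.5,0,0,1,0.5,0,0,1,0.5,0,0,1,0.5,0,0,1,0,0,0,1,0,0,0,1,0,0,0,1,0,0,0,0.6,0,0,0,0]}}

```text
time: 6.35
eef_pos: [0.5905, 0.128, 0.1823]
tcp_rot: [0.43, 0.561, -0.43, 0.561]
contact_force: [-0.0, 0.2, 0.8]
opening: 0.002
```

Request:
{"method": "move_arm", "body": {"commands": [0.7,0,0.07,0,0.7,0,0.07,0,0.7,0,0,0,0.7,0,0,0,0.05,0,0,0,0,0,0,0]}}

```text
time: 7.1
eef_pos: [0.592, 0.1247, 0.1116]
tcp_rot: [0.43, 0.561, -0.43, 0.561]
contact_force: [-0.2, 0.3, -0.1]
opening: -0.003
```

```bash
python3 - <<'E'
from h import *
t=ctrl.read_camera("top");s=ctrl.read_camera("scene")
crop(t,190,105,335,227,5,"e.png");crop(s,275,175,410,310,4,"f.png")
st=ctrl.get_state();print(st["eef_pos"],st["time"])
E
```

```text
[0.59253889 0.12470786 0.11254846] 7.2
```

View pics/e.png

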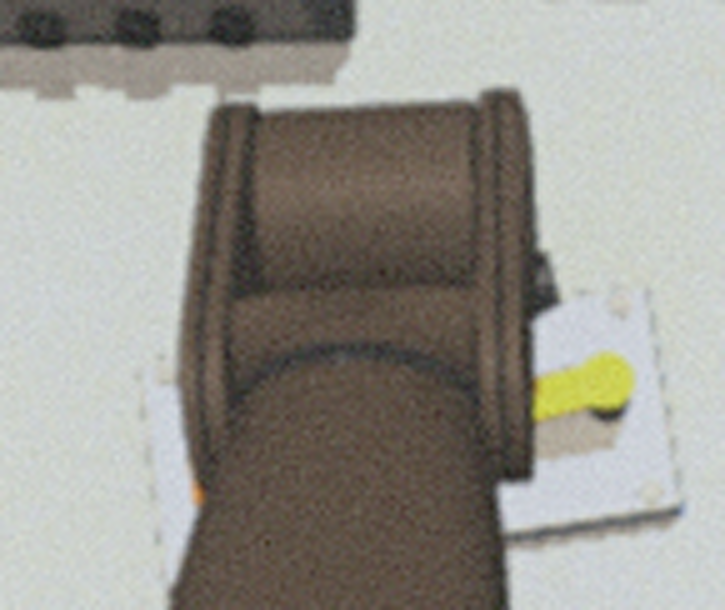

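View pics/f.png

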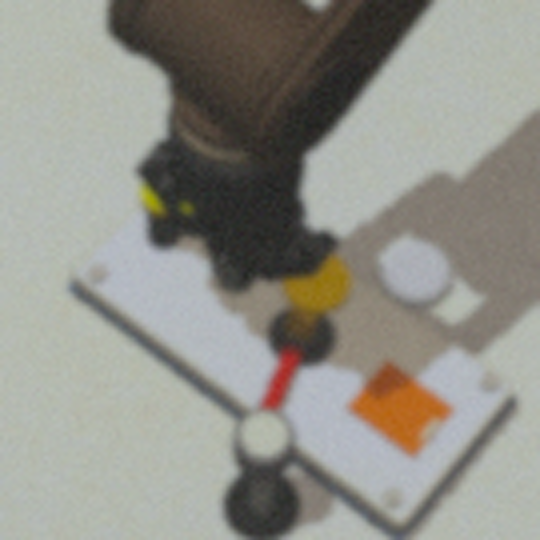

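The top view is blocked by the arm. In the scene view the fingertip (crop 232,275) is clear on the +x side of the cover, so I'll push the peg around.

Request:
{"method": "move_arm", "body": {"commands": [0,-0.3,0,0,0,-0.28,0,0,0,-0.264,-0.048,-1,0,-0.264,-0.048,-1,0,-0.264,-0.048,-1,0,-0.264,-0.048,-1,0,-0.264,-0.048,-1,0,-0.264,-0.048,-1,0,-0.264,-0.048,-1,0,-0.264,-0.048,-1,0,-0.264,-0.048,-1,0,-0.264,-0.048,-1]}}

```text
time: 8.7
eef_pos: [0.5198, 0.0911, 0.1121]
tcp_rot: [0.152, 0.69, -0.152, 0.691]
contact_force: [1.0, 0.7, 0.1]
opening: 0.005
```

Request:
{"method": "move_arm", "body": {"commands": [0,-0.264,-0.048,-1,0,-0.264,-0.048,-1,0,-0.264,-0.048,-1,0,-0.264,-0.048,-1,0,-0.264,-0.048,-1,0,-0.264,-0.048,-1,0,-0.264,-0.048,-1,0,0,0,0,0,0,0,0]}}

```text
time: 9.82
eef_pos: [0.5038, 0.0479, 0.1117]
tcp_rot: [-0.061, 0.704, 0.061, 0.705]
contact_force: [-0.5, 0.8, 0.1]
opening: 0.001
```

```bash
python3 - <<'E'
from h import *
s=ctrl.read_camera("scene")
crop(s,275,175,410,310,4,"g.png")
st=ctrl.get_state();print(st["eef_pos"],st["time"],st["qpos"])
E
```

```text
[0.50378072 0.0479463  0.11162406] 9.875 [-1.05845717e-01  7.08482309e-02  2.08915249e+00  7.64351157e-06
  9.81519650e-01 -2.79671582e-01]
```

View pics/g.png

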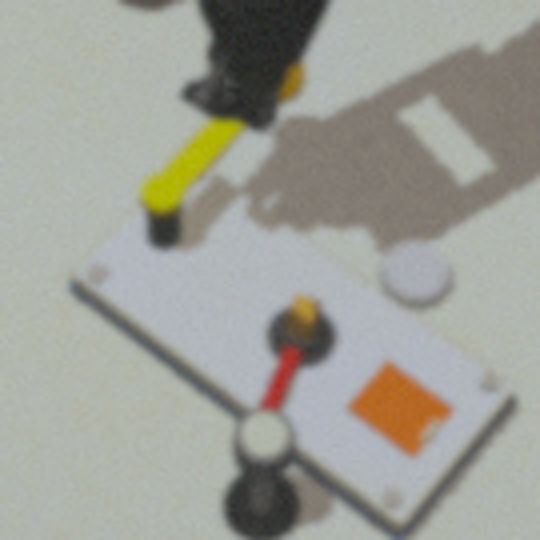

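The cover is swung about 90° aside and the brass spindle is now exposed at crop (303,310). I'll back off, lift, and go to the crank.

Request:
{"method": "move_arm", "body": {"commands": [0,0.4,0,0,-0.9,0,0,0,-0.9,0,0,0,-0.9,0,0,0,-0.9,0,0,0]}}

```text
time: 10.5
eef_pos: [0.5019, 0.0585, 0.2021]
tcp_rot: [-0.062, 0.705, 0.062, 0.704]
contact_force: [-0.4, 0.2, 0.1]
opening: 0.002
```

Request:
{"method": "move_arm", "body": {"commands": [0,-0.91,-0.133,0,0,-0.91,-0.133,0,0,-0.91,-0.133,0,0,-0.91,-0.133,0,0,-0.91,-0.133,0,0,-0.91,-0.133,0,0,-0.91,-0.133,0,0,-0.91,-0.133,0,0,-0.91,-0.133,0,0,-0.91,-0.133,0,0,-0.91,-0.133,0,0,-0.91,-0.133,0,0,-0.91,-0.133,0,0,-0.91,-0.133,0,0,-0.91,-0.133,0,0,-0.91,-0.133,0], "jaw": 60}}

```text
time: 12.5
eef_pos: [0.5131, -0.3116, 0.2015]
tcp_rot: [-0.062, 0.704, 0.062, 0.704]
contact_force: [0.4, -0.8, 0.9]
opening: 0.703
```

Request:
{"method": "move_arm", "body": {"commands": [0,0,0,1,0,0,0,1,0,0,0,1,0,0,0,1,0,0,0,1,0,0,0,1,0,0,0,1,0,0,0,1,0,0,0,1,0,0,0,1,0,0,0,1,0,0,0,1,0,0,0,1,0,0,0,1,0,0,0,1,0,0,0,1,0,0,0,1,0,0,0,1,0,0,0,1,0,0,0,1]}}

```text
time: 15.0
eef_pos: [0.5131, -0.3109, 0.2015]
tcp_rot: [0.501, 0.499, -0.501, 0.499]
contact_force: [-0.5, -0.3, -0.2]
opening: 0.703
```

Request:
{"method": "move_arm", "body": {"commands": [0,0,0,1,0,0,0,1,0,0,0,1,0,0,0,1,0,0,0,1,0,0,0,1,0,0,0,0.6,0,0,0,0]}}

```text
time: 16.0
eef_pos: [0.5131, -0.3107, 0.2015]
tcp_rot: [-0.621, -0.338, 0.621, -0.338]
contact_force: [0.0, 0.1, 0.1]
opening: 0.705
```

```bash
python3 - <<'E'
from h import *
t=ctrl.read_camera("top")
crop(t,210,135,335,227,6,"i.png");crop(t,425,165,485,225,10,"j.png")
st=ctrl.get_state();M=R.from_quat(st["tcp_rot"]).as_matrix();print(st["eef_pos"],st["time"],st["qpos"],np.arctan2(M[1,2],M[0,2]))
E
```

```text
[ 0.51311053 -0.31061563  0.20152569] 16.05 [-7.13378356e-01  1.61915182e-01  1.80650259e+00  8.13927868e-06
  1.17325584e+00  1.43250176e+00] -2.145883271254427
```

View pics/i.png

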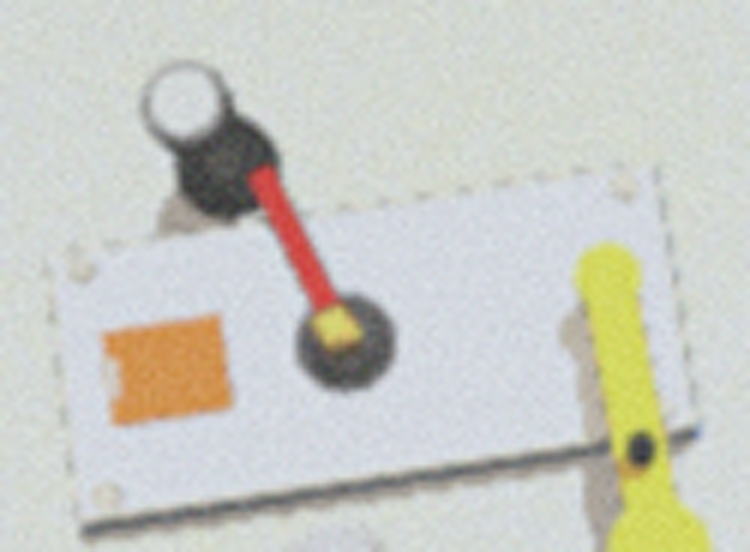

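Request:
{"method": "move_arm", "body": {"commands": [0.9,0,0,0,0.9,0,0,0,0.9,0,0,0,0.9,0,0,0,0.9,0,0,0,0.9,0,0,0,0.6,0,0,0,0.6,0,0,0,0.58,0,0,0,0,0,0,0,0,0,0,0]}}

```text
time: 17.42
eef_pos: [0.5135, -0.3103, 0.0225]
tcp_rot: [0.621, 0.337, -0.621, 0.338]
contact_force: [0.1, -1.3, -0.1]
opening: 0.707
```

```bash
python3 - <<'E'
from h import *
A=lambda u,v:(210+(u+.5)/6-.5,135+(v+.5)/6-.5)
print("sq top",ray("top",A(338,322),.078)); print("ring",ray("top",A(346,341),.048),ray("top",A(346,341),.036))
a=ray("top",A(326,299),.046);b=ray("top",A(262,172),.046);d=b-a;print(a,b,np.arctan2(d[1],d[0]))
sp=np.array([.5642,.1584,.046]);d=b-sp;print(np.arctan2(d[1],d[0]),np.linalg.norm(d))
im=ctrl.read_camera("scene");crop(im,195,105,295,180,7,"k.png")
E
```

```text
sq top [0.56475511 0.15634803 0.078     ]
ring [0.56228154 0.15665084 0.048     ] [0.56450739 0.15812295 0.036     ]
[0.58104523 0.16561235 0.046     ] [0.63733525 0.1938034  0.046     ] 0.46430169074604033
0.4508316196213577 0.08125371272821598
```

View pics/k.png

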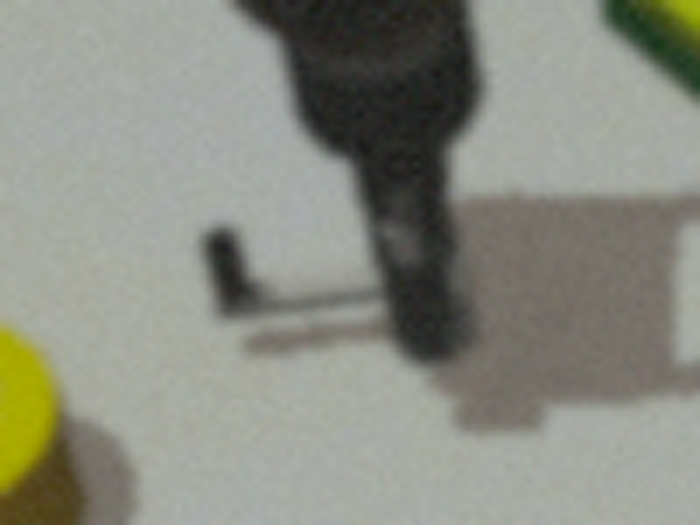

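The fingers straddle the hub on both sides, with the crank arm and handle free to the left. I'll grip and lift.

Request:
{"method": "move_arm", "body": {"commands": [0,0,0,0,0,0,0,0,0,0,0,0,0,0,0,0,0,0,0,0,-0.4,0,0,0,-0.8,0,0,0,-0.9,0,0,0,-0.9,0,0,0,-0.9,0,0,0,-0.9,0,0,0,-0.9,0,0,0,-0.7,0,0,0,-0.6,0,0,0,0,0,0,0], "jaw": 20, "force": 60}}

```text
time: 19.35
eef_pos: [0.5136, -0.3105, 0.1987]
tcp_rot: [0.622, 0.337, -0.621, 0.338]
contact_force: [0.1, -0.3, -1.5]
opening: 0.412
```

```bash
python3 - <<'E'
from h import *
im=ctrl.read_camera("scene");crop(im,165,75,295,180,6,"l.png")
t=ctrl.read_camera("top");crop(t,405,145,505,230,7,"m.png")
st=ctrl.get_state();M=R.from_quat(st["tcp_rot"]).as_matrix();print(st["eef_pos"],st["time"],st["opening"],np.arctan2(M[1,2],M[0,2]))
E
```

```text
[ 0.5127802  -0.3097922   0.19646374] 19.45 0.41160354128033716 -2.146661006618016
```

View pics/l.png

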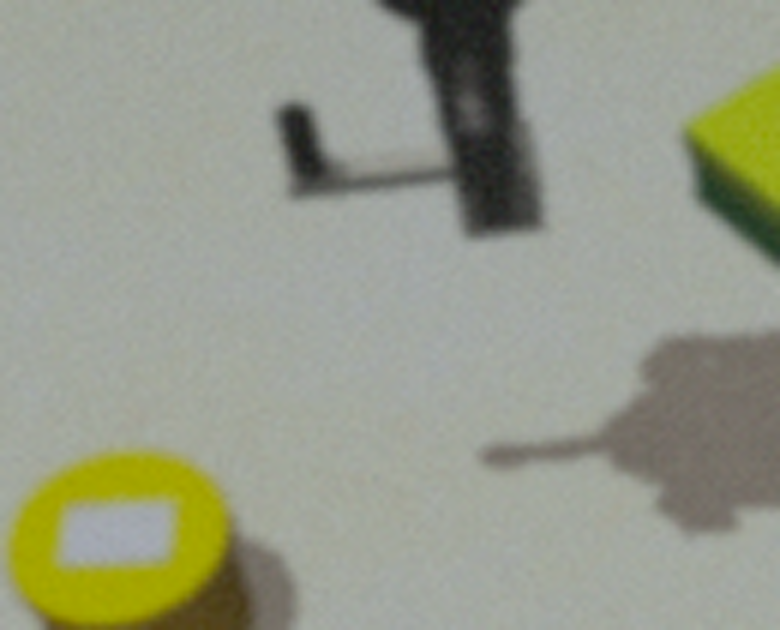

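View pics/m.png

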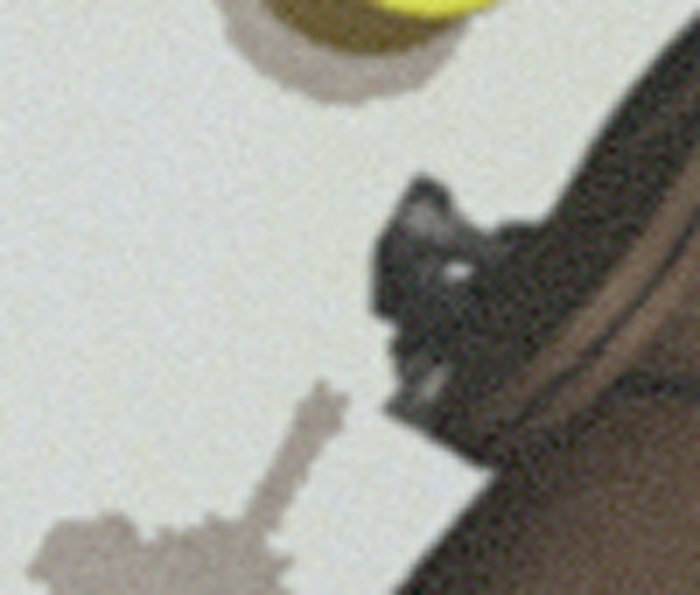

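Request:
{"method": "move_arm", "body": {"commands": [0,0,0,-1,0,0,0,-1,0,0,0,-1,0,0,0,-1,0,0,0,-1,0,0,0,-1,0,0,0,-1,0,0,0,-1,0,0,0,-1,0,0,0,-1,0,0,0,-1,0,0,0,-1,0,0,0,-1,0,0,0,-1,0,0,0,-1,0,0,0,-1,0,0,0,-1,0,0,0,-1,0,0,0,-1,0,0,0,-1]}}

```text
time: 21.95
eef_pos: [0.5125, -0.3096, 0.1954]
tcp_rot: [0.14, 0.694, -0.139, 0.692]
contact_force: [-0.0, -0.8, -0.5]
opening: 0.41
```

Request:
{"method": "move_arm", "body": {"commands": [0,0,0,-1,0,0,0,-1,0,0,0,-1,0,0,0,-1,0,0,0,-1,0,0,0,-1,0,0,0,-1,0,0,0,-1,0,0,0,-1,0,0,0,-0.85]}}

```text
time: 23.2
eef_pos: [0.5125, -0.3096, 0.1954]
tcp_rot: [-0.161, 0.689, 0.162, 0.688]
contact_force: [-0.4, -1.1, -1.9]
opening: 0.414
```

Request:
{"method": "move_arm", "body": {"commands": [0,0.884,0.561,0,0,0.884,0.561,0,0,0.884,0.561,0,0,0.884,0.561,0,0,0.884,0.561,0,0,0.884,0.561,0,0,0.884,0.561,0,0,0.884,0.561,0,0,0.884,0.561,0,0,0.884,0.561,0,0,0.884,0.561,0,0,0.884,0.561,0,0,0.884,0.561,0,0,0.884,0.561,0,0,0.884,0.561,0,0,0.884,0.561,0,0,0.884,0.561,0,0,0.884,0.561,0,0,0,0,0,0,0,0,0]}}

```text
time: 25.7
eef_pos: [0.5626, 0.1586, 0.1964]
tcp_rot: [-0.161, 0.689, 0.161, 0.688]
contact_force: [0.1, -0.7, -1.7]
opening: 0.41
```

```bash
python3 - <<'E'
from h import *
im=ctrl.read_camera("scene");crop(im,275,155,415,305,5,"n.png")
t=ctrl.read_camera("top");crop(t,180,105,335,227,5,"o.png")
st=ctrl.get_state();M=R.from_quat(st["tcp_rot"]).as_matrix();print(st["eef_pos"],st["time"],st["opening"],st["qpos"],np.arctan2(M[1,2],M[0,2]))
E
```

```text
[0.5630704  0.15795133 0.19672667] 25.8 0.4052165021483468 [ 1.00168188e-01  1.34654965e-01  1.84646395e+00 -2.21895422e-04
  1.16127887e+00 -3.57329409e-01] 0.45758606726923046
```

View pics/n.png

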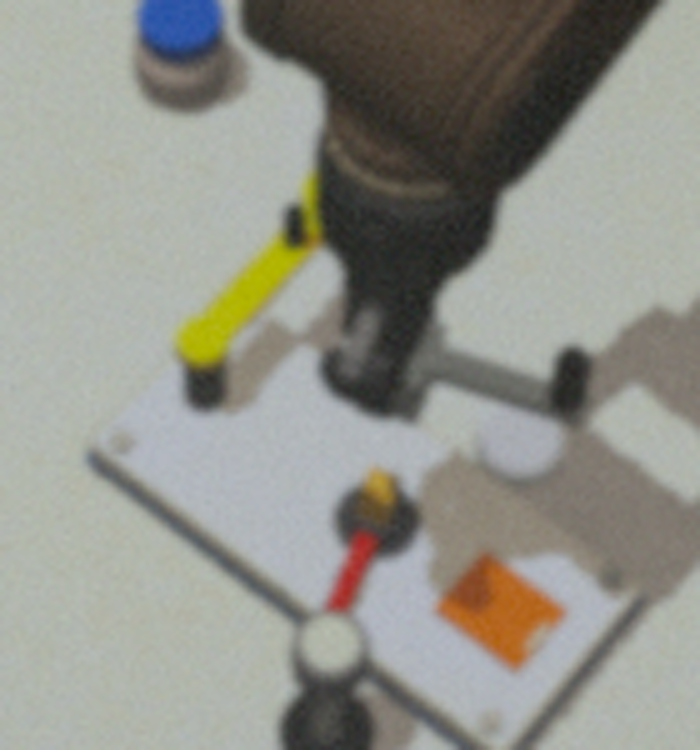

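View pics/o.png

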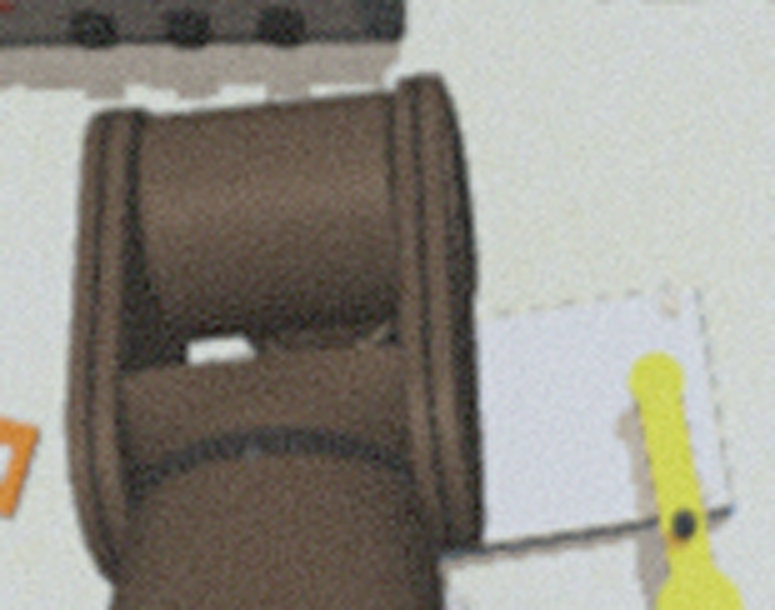

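```bash
python3 - <<'E'
from h import *
N=lambda u,v:(275+(u+.5)/5-.5,155+(v+.5)/5-.5)
print("sq top",ray("scene",N(380,476),.078),"ring",ray("scene",N(378,516),.041))
h=ray("scene",N(573,354),.174+.069);print("handle",h)
tc=np.array([.5630,.1580]);d=h[:2]-tc;print(np.linalg.norm(d),np.arctan2(d[1],d[0]))
im=ctrl.read_camera("scene");crop(im,325,215,385,275,12,"p.png")
E
```

```text
sq top [0.5627374  0.15583603 0.078     ] ring [0.56468021 0.15837048 0.041     ]
handle [0.52477307 0.2276155  0.243     ]
0.0794205009542827 2.07295992501687
```

View pics/p.png

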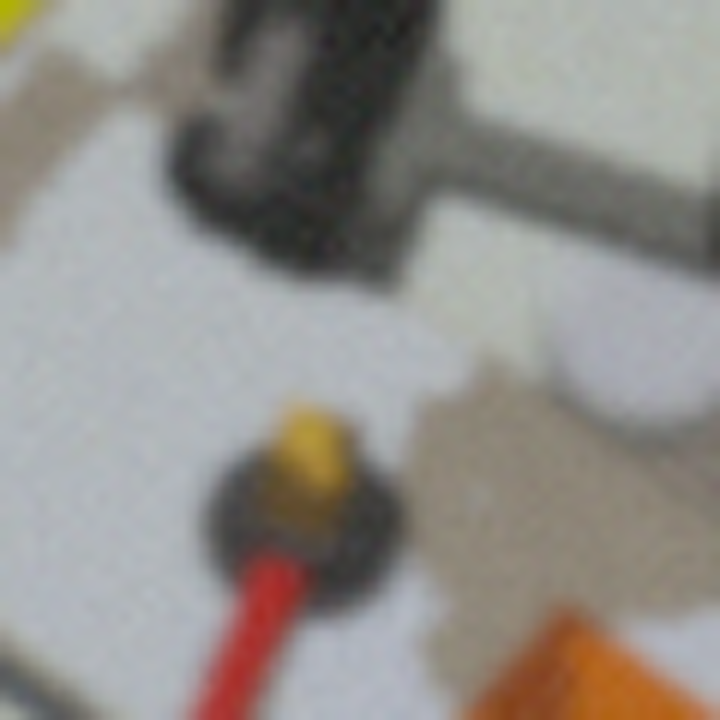

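```bash
python3 - <<'E'
from h import *
for p in [(.5643,.1582,.078),(.5643,.1582,.073),(.5643,.1582,.048),(.563,.156,.078)]:
    u=proj("scene",p);print(p,(u-[325,215]+.5)*12-.5, end=' '); u=proj("top",p);print((u-[210,135]+.5)*6-.5)
E
```

```text
(0.5643, 0.1582, 0.078) [315.01825538 435.26909829] [333.52233656 323.13263112]
(0.5643, 0.1582, 0.073) [314.14064351 446.6288955 ] [335.03963394 325.39613832]
(0.5643, 0.1582, 0.048) [309.84392922 502.24551168] [342.40652156 336.38607571]
(0.563, 0.156, 0.078) [312.31138549 424.38871346] [338.80513116 326.15543729]
```

Request:
{"method": "move_arm", "body": {"commands": [0.8,0,0.04,0,0.8,0,0,0,0.8,0,0,0,0.8,0,0,0,0.4,0,0,0,0,0,0,0]}}

```text
time: 26.6
eef_pos: [0.5638, 0.1588, 0.1058]
tcp_rot: [-0.161, 0.689, 0.161, 0.688]
contact_force: [-0.0, -0.4, -1.4]
opening: 0.408
```

```bash
python3 - <<'E'
from h import *
im=ctrl.read_camera("scene");crop(im,315,195,395,275,9,"q.png")
st=ctrl.get_state();print(st["eef_pos"],st["time"],st["contact_force"],st["wrist_torque"])
E
```

```text
[0.56452173 0.15887095 0.10695287] 26.65 [ 0.06871394 -0.49283129 -1.97587831] [-0.06365677 -0.04230699  0.02961939]
```

View pics/q.png

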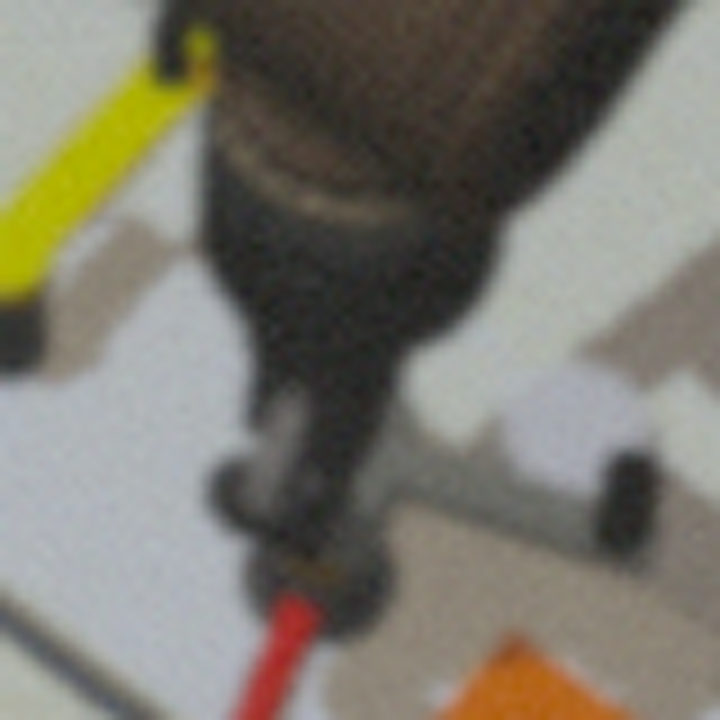

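The hub is directly above the brass and the handle points towards the chip side, clear of the lamp. I'll lower slowly and watch the force.

Request:
{"method": "move_arm", "body": {"commands": [0.15,0,0,0,0.15,0,0,0,0.1,0,0,0,0.1,0,0,0,0,0,0,0]}}

```text
time: 27.28
eef_pos: [0.5644, 0.1587, 0.0944]
tcp_rot: [-0.161, 0.689, 0.161, 0.689]
contact_force: [1.8, -0.3, -2.6]
opening: 0.407
```

Request:
{"method": "move_arm", "body": {"commands": [0.1,0,0,0,0.1,0,0,0,0,0,0,0]}}

```text
time: 27.65
eef_pos: [0.5645, 0.1587, 0.0893]
tcp_rot: [-0.161, 0.689, 0.161, 0.689]
contact_force: [0.8, -0.9, -1.8]
opening: 0.41
```

Request:
{"method": "move_arm", "body": {"commands": [0.2,0,0,0,0.2,0,0,0,0.2,0,0,0,0.1,0,0,0,0,0,0,0]}}

```text
time: 28.28
eef_pos: [0.5644, 0.1586, 0.0716]
tcp_rot: [-0.161, 0.689, 0.161, 0.689]
contact_force: [2.6, -2.2, -3.0]
opening: 0.409
```

Request:
{"method": "move_arm", "body": {"commands": [0.06,0,0,0,0.06,0,0,0,0,0,0,0]}}

```text
time: 28.65
eef_pos: [0.5646, 0.1587, 0.0711]
tcp_rot: [-0.161, 0.689, 0.161, 0.688]
contact_force: [-3.0, -4.8, 8.5]
opening: 0.409
```

```bash
python3 - <<'E'
from h import *
im=ctrl.read_camera("scene");crop(im,315,195,395,275,9,"r.png")
st=ctrl.get_state();print(st["eef_pos"],st["time"],st["contact_force"],st["wrist_torque"])
E
```

```text
[0.56456094 0.15869746 0.07104063] 28.7 [-3.29606247 -3.58852358  7.74073165] [-0.56385212  0.61752469 -0.06032323]
```

View pics/r.png

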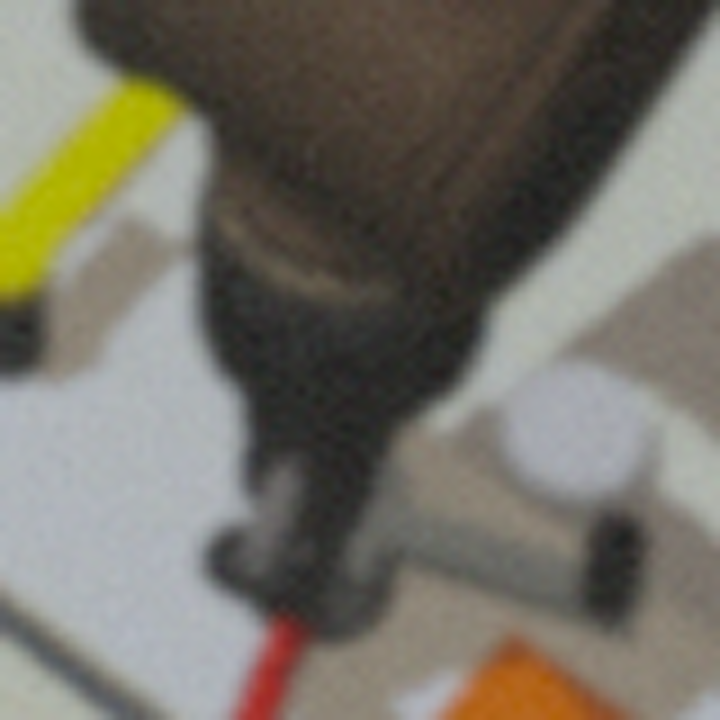

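The crank is seated: z is 0.071 against 0.0705 expected, and it is resting on the shoulder at about 8 N. Now I'll turn it by the hub.

Request:
{"method": "move_arm", "body": {"commands": [0,0,0,-1,0,0,0,-1,0,0,0,-1,0,0,0,-1,0,0,0,-1,0,0,0,-1,0,0,0,-1,0,0,0,-1]}}

```text
time: 29.7
eef_pos: [0.564, 0.1585, 0.071]
tcp_rot: [-0.387, 0.593, 0.387, 0.591]
contact_force: [-5.7, -4.5, 9.6]
opening: 0.41
```

```bash
python3 - <<'E'
from h import *
im=ctrl.read_camera("scene");crop(im,315,195,415,295,7,"s.png")
st=ctrl.get_state();M=R.from_quat(st["tcp_rot"]).as_matrix();print(st["eef_pos"],st["time"],st["contact_force"],st["wrist_torque"],np.arctan2(M[1,2],M[0,2]),st["qpos"])
E
```

```text
[0.56398769 0.15850312 0.07105135] 29.75 [-5.37935061 -4.87779371  9.67396213] [-0.64591775  0.74424848  0.0023123 ] 1.1618123646562653 [ 1.01233995e-01  2.97925054e-01  1.91067302e+00 -1.08574724e-03
  9.35556389e-01 -1.05993118e+00]
```

View pics/s.png

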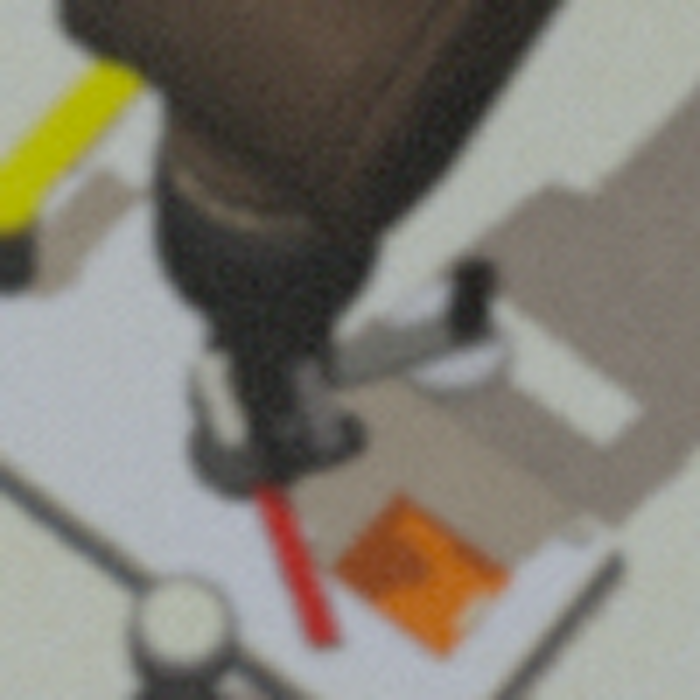

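The bar follows (end at crop 325,640). Continuing by the rest of the angle.

Request:
{"method": "move_arm", "body": {"commands": [0,0,0,-1,0,0,0,-1,0,0,0,-1,0,0,0,-1,0,0,0,-1,0,0,0,-1,0,0,0,-0.8,0,0,0,0,0,0,0,0]}}

```text
time: 30.88
eef_pos: [0.5638, 0.158, 0.071]
tcp_rot: [-0.543, 0.454, 0.543, 0.452]
contact_force: [-6.1, -5.5, 10.9]
opening: 0.409
```

```bash
python3 - <<'E'
from h import *
im=ctrl.read_camera("scene");crop(im,315,195,415,295,7,"t.png")
st=ctrl.get_state();M=R.from_quat(st["tcp_rot"]).as_matrix();print(st["eef_pos"],st["time"],st["contact_force"],st["wrist_torque"],np.arctan2(M[1,2],M[0,2]))
E
```

```text
[0.56378664 0.15804368 0.07104157] 30.925 [-5.05447506 -5.7872472  10.33463909] [-0.92961507  0.95537142 -0.02447831] 1.750822178484047
```

View pics/t.png

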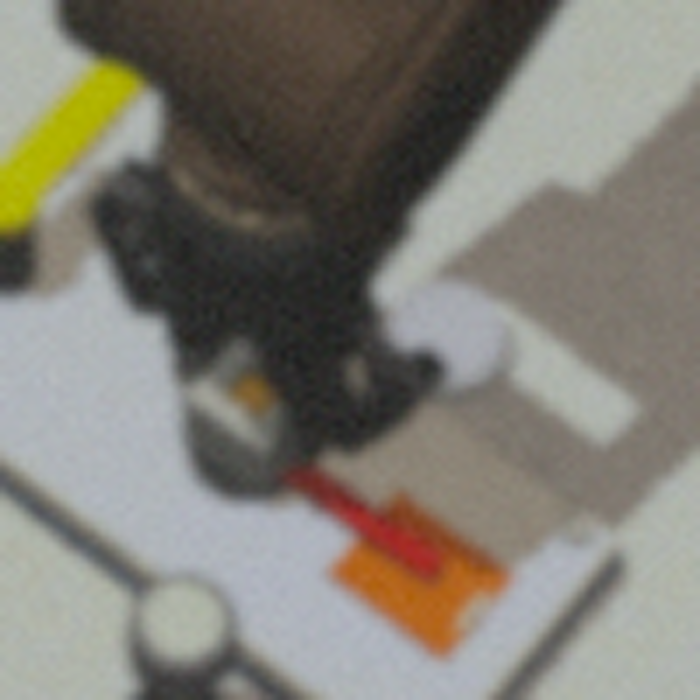

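```bash
python3 - <<'E'
from h import *
N=lambda u,v:(315+(u+.5)/7-.5,195+(v+.5)/7-.5)
b=ray("scene",N(430,562),.046);c=ray("scene",N(421,577),.036);a=ray("scene",N(300,478),.046)
for s in [(.5643,.1582)]:
    d=b[:2]-s;print(b,np.linalg.norm(d),np.arctan2(d[1],d[0])-1.717)
d=b-a;print(np.arctan2(d[1],d[0])-1.717,c)
E
```

```text
[0.55117076 0.23646404 0.046     ] 0.07935765187486192 0.02000447259060012
0.06379412338660573 [0.55375175 0.23568933 0.036     ]
```

The bar is within about 0.02–0.06 rad of the chip's middle. Releasing and lifting away.

Request:
{"method": "move_arm", "body": {"commands": [-0.06,0,0,0,0,0,0,0,0,0,0,0,0,0,0,0,0,0,0,0], "jaw": 56}}

```text
time: 31.55
eef_pos: [0.5643, 0.159, 0.0704]
tcp_rot: [-0.543, 0.453, 0.543, 0.453]
contact_force: [0.7, -1.0, -0.6]
opening: 0.652
```

Request:
{"method": "move_arm", "body": {"commands": [-0.2,0,0,0,-0.4,0,0,0,-0.8,0,0,0,-0.9,0,0,0,-0.9,0,0,0,-0.9,0,0,0,-0.9,0,0,0,-0.9,0,0,0,0,-1,0,0,0,-1,0,0,0,-1,0,0,0,-1,0,0,0,-1,0,0,0,-1,0,0,0,-1,0,0,0,-1,0,0,0,0,0,0]}}

```text
time: 33.67
eef_pos: [0.7622, 0.1944, 0.2193]
tcp_rot: [0.543, -0.453, -0.542, -0.454]
contact_force: [-0.0, -0.6, 0.0]
opening: 0.657
```

```bash
python3 - <<'E'
from h import *
im=ctrl.read_camera("scene");crop(im,285,175,410,300,5,"u.png")
im=ctrl.read_camera("top");crop(im,200,125,340,230,5,"v.png");cv2.imwrite("pics/w.png",im[:,:,::-1])
st=ctrl.get_state();print(st["eef_pos"],st["time"],st["contact_force"])
E
```

```text
[0.76083768 0.19446157 0.21893489] 33.775 [ 0.17168585 -0.23069714  0.80806695]
```

View pics/u.png

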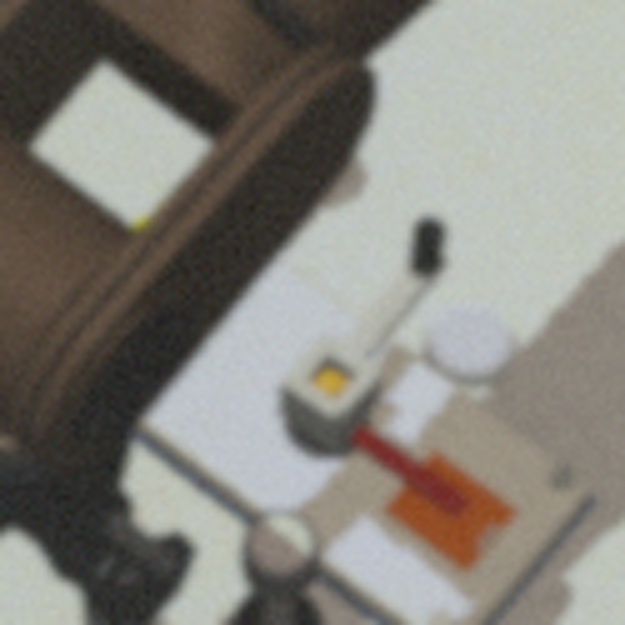

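View pics/v.png

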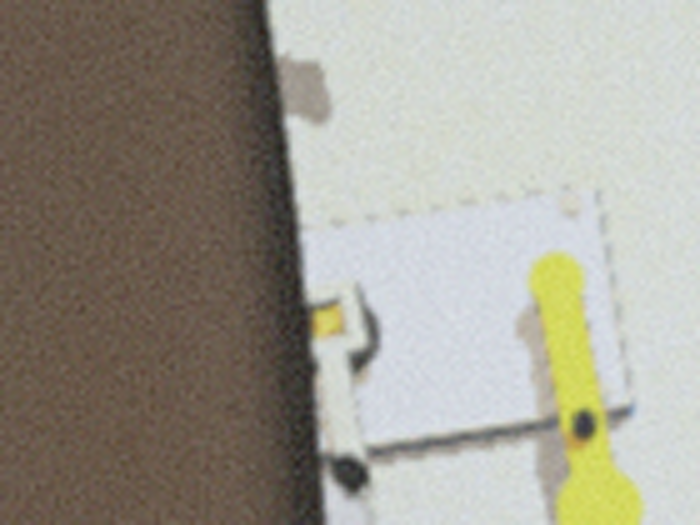

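View pics/w.png

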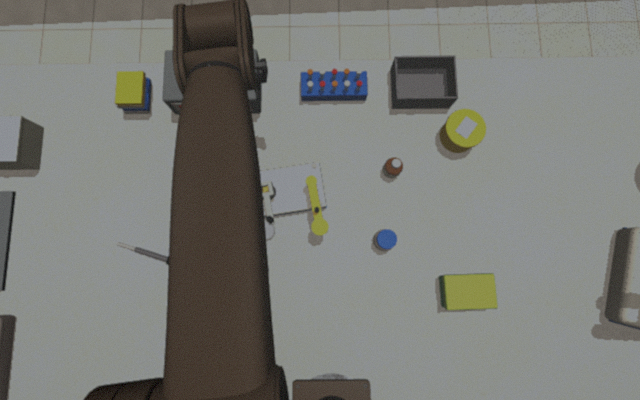

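```bash
python3 - <<'E'
from h import *
N=lambda u,v:(285+(u+.5)/5-.5,175+(v+.5)/5-.5)
b=ray("scene",N(457,497),.046);d=b[:2]-np.array([.5643,.1582]);print(b,np.linalg.norm(d),np.arctan2(d[1],d[0])-1.717)
h=ray("scene",N(431,222),.048+.069);print("handle top",h,np.linalg.norm(h[:2]-[.5643,.1582]),"hub top",ray("scene",N(330,378),.082))
h2=ray("scene",N(431,222),.055+.069);print(np.linalg.norm(h2[:2]-[.5643,.1582]))
E
```

```text
[0.54955018 0.23483056 0.046     ] 0.07803717135719028 0.04395037484351172
handle top [0.48221783 0.1407059  0.117     ] 0.0839257199340823 hub top [0.56503941 0.15808622 0.082     ]
0.08008233315606733
```

```bash
python3 -c "
from plant import ctrl
print(ctrl.sign_off())"
```

```text
the job is handed in; nothing more can be done
None
```

I swung the cover aside, put the crank on the spindle, turned the bar over the chip and handed the job in at about 34 s. No verdict was reported.

- **Cover:** I pushed the black peg around. The last pictures show the cover about 1.6 rad open.
- **Crank:** I gripped it by the hub and set it on with the handle a quarter turn counter-clockwise from the bar, so it swung away from the lamp. Going down, it met no notable force until it stopped firmly on the shoulder. The tool was then at z 0.071 m, against 0.0705 m expected when fully down.
- **Bar:** I turned the crank counter-clockwise by the hub, about 74°, then let go and lifted clear. My readings put the bar between 0.02 and 0.06 rad past the chip's middle line, 0.044 after release. The limit is 0.14.

**Last checks:**
- **Seating:** the hub's top lies within about 1 mm of the spindle axis, and the fingers are clear of everything.
- **Handle reading:** its radius came out at 84 mm instead of 80 mm if the crank is fully seated. That would fit a crank sitting about 7 mm high, but I take it as pixel error, because the tool height and the contact force both agreed with a full seat.
- **Bystanders:** the bottle, jar, tub and green box look unmoved. The dish looks in place, though the crank partly hides it. The arm hid the spare chip and most of the pipette in the last top view, so I did not recheck those.
- **Lamp:** it was not touched as far as I could see.

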